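# Start the loaded block heater on its membrane keypad

## Robot

A 6-joint arm with a two-finger parallel gripper is mounted at the origin on a cart in front of the work surface, level with it; the furniture and walls round the work are solid. World frame = base frame: x ahead of the robot, y to its left, z up, the work surface at z = 0. Lengths are in mm, angles in rad, forces in N, time in s.
With the tool pointing down it reaches from about 300 to 775 mm from the base axis. Payload 14.6 kg.
Tool frame: the origin (TCP) lies midway between the tips of the shut fingers; the grasp point (between the pads) lies 19 mm behind it (manip.tcp_to_grasp is the distance from the TCP to the grasp point, in mm); z points along the fingers, x is the direction in which the jaws open and shut, and the axes are right-handed (so a half turn about z gives the same grasp; the last joint's range is limited). The gripper opens to 94 mm and grips with 3 to 60 N. Pads are 16 mm wide; open, the fingers measure 119 mm over their backs; the gripper's body (75 mm by 177 mm) begins 78 mm behind the grasp point.
Start: joints at [-1.353, 0.3, 1.521, -0, 1.321, -0.067], TCP at [154.524, -527.837, 205.446] pointing down, gripper open.
Joint ranges: [-3.03, 3.03], [-0.79, 2.21], [0.23, 2.52], [-1.04, 4.18], [0, 3.07], [-2.55, 2.55]. Speed limits (rad/s): [2.22, 2.22, 2.57, 3.14, 3.14, 3.14].

## Interface

Orientations are given as [roll, pitch, yaw] about the fixed x, y, z axes, in that order (R = Rz(yaw) Ry(pitch) Rx(roll)).
In Python, from cell import manip gives the robot as it stands.
- The arm moves only by the tool arm_command, never from a script. Its argument "steps" is a list of rows, each a list of 3 entries, a list of its own where there are three numbers: the opening, from 0 (shut) to 1 (fully open), then the shift along the tool's x, y, z in cm, then the turn about the tool's z in rad. A call has 1 to 5 rows; each row shifts and turns the commanded pose from where the row before left it, along the tool's axes as they then stand; what a row does not reach is not made up. A row lasts 1/12 s, in which the tool goes at most 41.7 mm and 7.16 degrees, less where a joint would pass 70% of its speed; a pose out of reach is approached as far as the arm can. A call with a gripper value outside its range is refused whole. The fingers move at their own pace and stop on an object; "force" is the grip in N (left out, the last holds). Time passes only in rows, so rows that do not move let the fingers close. It gives the time, the measured TCP pose, the force and the opening at its end, in the units of the state.
- manip.read_state(): the state, without advancing time (a new reading comes with each control period).
- manip.camera(name): name is "scene" or "side" or "wrist"; returns (picture, depth): 384x512x3 uint8, red, green, blue; 384x512 float32, mm along the optical axis (not along the pixel's ray), 0 where there is no reading.
- manip.calibration(name): a dict with "fx", "fy", "cx", "cy" (pixels), "R" (3x3) and "t" (3): a world point X has camera coordinates R X + t; the wrist camera has in their place "tool_from_camera" (4x4, takes a point from camera to tool coordinates, whose origin is the TCP and whose axes are the tool frame's). Camera axes: x right, y down, z forward; pixel columns grow to the right and rows downward; lengths in mm; the calibration is good to about 2 mm. A picture is of the moment at which its call begins: read the wrist's pose just before it. calibration takes no time and is no camera call.
- manip.sign_off(): hands the job in, once; it reports no verdict.
The state is a dict: "clock": time; "joints": joint angles; "qd": joint speeds; "effort": joint torques, N m; "eef_pos": TCP position; "eef_rot": TCP orientation; "wrist_force": force on the tool from outside, world axes, zero at the start; "moment": the same for the moment, N m; "finger_gap": finger opening in mm.
Only numpy, scipy, OpenCV 4.12 (cv2) and the standard library are available. Lean on these libraries where they do the work, as an engineer would, in place of code of your own. Each camera call takes 0.05 s, during which the arm holds its last target.

## Task

Two block heaters of the same make stand on the bench; start the one that has sample tubes in its metal block. On its keypad press the wide bar key, then the round key, each with the fingertips straight down and firmly (about 10 newtons; the keys hardly move) for about half a second, and then let go. Do not press its square key, do not touch the empty heater, and do not hammer on the keys.

Things in the scene. Friction and masses are not known exactly. Their poses are not given: they have to be found in the camera images.
- wide_key: wide bar key (44 wide x 28 deep mm) at the left end of the loaded heater's key row. Origin: centre of its top, 64 mm above the bench; x to the heater's back, y left along the row, z up. Membrane key, 4 mm proud of the flat film: gives 1.5 mm, 1.5 N at first, 6 N at its hard stop, springs back. Pressed = fingers bear on it with over 5 N for 0.3 s; over 45 N is hammering
- round_key: round key (32 mm across) of the loaded heater, middle of the row, 62 mm right of the wide key; same height, origin, axes, travel and press force. Its heater is fixed, white, 180 deep x 200 wide x 59 mm high, black key film in front (towards the robot); behind it an aluminium block (top 72 mm) with small white tubes (up to 100 mm above the bench, 60 mm or more behind the keys' centres)
- square_key: square key (28 x 28 mm) of the loaded heater, right end of the row, 62 mm right of the round key; same height, origin and axes. Not to be pressed
- empty_heater: the other block heater: same size and same three keys (row 52 mm in front of its origin), but no tubes in its block; fixed, 180 deep (x) x 200 wide (y) x 59 mm high, block 72 mm. Origin: centre of its underside, on the bench; x to its back, y left, z up. Not to be touched

How it is judged:
By the outcome, as a careful person would: the job done as asked, in the order asked, and still so for the second after the job is handed in, with the robot touching nothing.
It also fails if it takes over 32 s, if anything falls off the work surface, if the arm or the gripper's body presses on something with over 40 N, if the wrist force passes 120 N, or if a joint passes its speed limit or range.

## Working session

There is one attempt and no reset: what is moved stays moved. The work goes in short steps, Python scripts to look and compute and a tool call to move; the robot and the scene stay as the last step left them, time stands still between calls to the robot, and variables do not carry over. Pictures are saved under pics/ and viewed, and the job is handed in when it is done.

Besides the shell and the picture viewer there is one more tool, called after "Request:" by a JSON object that holds its "fn" and its "kwargs". arm_command: Moves the arm, as the interface text tells. Its arguments: {"type":"object","properties":{"steps":{"type":"array","items":{"type":"array"}},"force":{"type":"number"}},"required":["steps"]}

```bash
mkdir -p pics; python3 - <<'E'
from cell import manip
import cv2,numpy as np
print(manip.read_state())
for n in("scene","side"):
    p,d=manip.camera(n); cv2.imwrite(f"pics/{n}0.png",cv2.cvtColor(p,cv2.COLOR_RGB2BGR)); np.savez(f"{n}0.npz",p=p,d=d)
    print(n,manip.calibration(n))
print(manip.calibration("wrist"))
E
```

```text
{'clock': 0.0, 'joints': array([-1.35264803e+00,  3.00475940e-01,  1.52157294e+00,  1.55617462e-05,
        1.32067851e+00, -6.65800020e-02]), 'qd': array([ 9.85516033e-04, -3.46621038e-03, -1.21034978e-03,  1.86114128e-05,
        8.01115152e-05,  1.82912942e-03]), 'effort': array([-3.10653217e-03, -5.31805515e+01, -3.52734268e+01,  7.07559125e-02,
        2.44337891e-02, -6.88666114e-05]), 'eef_pos': array([ 154.44981122, -527.60420294,  204.88711555]), 'eef_rot': array([-3.14150212e+00,  1.13121292e-03, -1.28607184e+00]), 'wrist_force': array([ 0.32134763, -0.53609994,  0.94686279]), 'moment': array([0.00504062, 0.00581183, 0.00548117]), 'finger_gap': 93.75073499528321}
scene {'fx': 432.07098290110474, 'fy': 432.07098290110474, 'cx': 260.14987256638955, 'cy': 199.49874746048764, 'R': array([[-0.87984995, -0.47524812, -0.00181304],
       [-0.21230066,  0.39644992, -0.89317181],
       [ 0.42519701, -0.78547227, -0.44971193]]), 't': array([445.19219955, 208.21528993, 871.5969731 ])}
side {'fx': 469.12319277824815, 'fy': 469.12319277824815, 'cx': 248.73947233740117, 'cy': 198.56930530887294, 'R': array([[ 0.94524515, -0.3255951 , -0.02234801],
       [-0.19507712, -0.50878175, -0.83850227],
       [ 0.26164197,  0.79694979, -0.54443963]]), 't': array([-504.75525203,  141.9974689 , 1077.86550295])}
{'fx': 271.55746465546105, 'fy': 271.55746465546105, 'cx': 257.4752324104107, 'cy': 192.27400320978595, 'tool_from_camera': array([[ 9.99999235e-01, -6.93482412e-04,  1.02413077e-03,
         6.55679189e-01],
       [ 4.03871955e-04,  9.65722549e-01,  2.59576185e-01,
        -7.56473704e+01],
       [-1.16903769e-03, -2.59575572e-01,  9.65722090e-01,
        -1.79052112e+02],
       [ 0.00000000e+00,  0.00000000e+00,  0.00000000e+00,
         1.00000000e+00]])}
```

View pics/scene0.png

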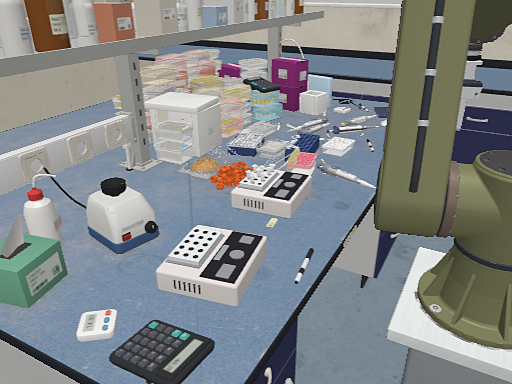

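View pics/side0.png

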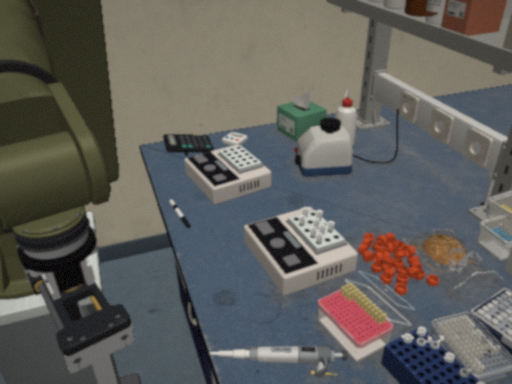

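The loaded heater, with white tubes in its block, is at side (300,248) and scene (272,190). The empty one is at side (228,172) and scene (213,262). I'll zoom in on the loaded one.

```bash
python3 - <<'E'
import cv2,numpy as np
a=cv2.imread("pics/side0.png")[195:300,235:365]; b=cv2.imread("pics/scene0.png")[155:220,225:320]
cv2.imwrite("pics/z1.png",cv2.resize(a,None,fx=6,fy=5.7,interpolation=cv2.INTER_CUBIC)); cv2.imwrite("pics/z2.png",cv2.resize(b,None,fx=8,fy=8,interpolation=cv2.INTER_CUBIC))
E
```

```text
(no output)
```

View pics/z1.png

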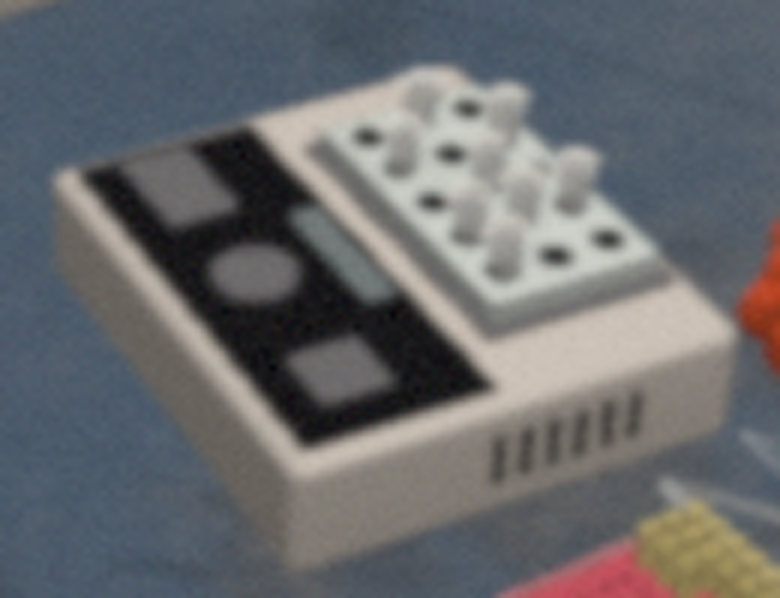

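View pics/z2.png

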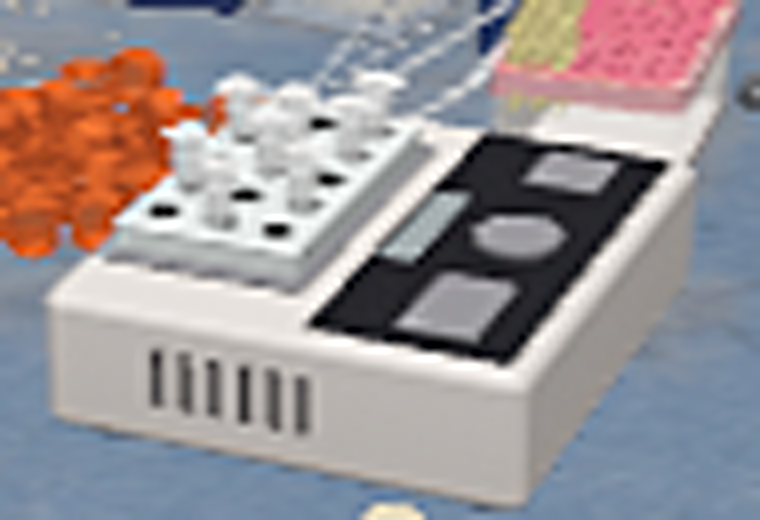

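```bash
cat > h.py <<'E'
import numpy as np
from cell import manip
def cast(n,u,v,z):
    c=manip.calibration(n);R=np.array(c['R']);t=np.array(c['t'])
    o=-R.T@t; d=R.T@np.array([(u-c['cx'])/c['fx'],(v-c['cy'])/c['fy'],1])
    return o+d*(z-o[2])/d[2]
E
python3 - <<'E'
from h import *
import cv2
for n,pts in (("side",[(265,228),(277,243),(292,260)]),("scene",[(282,193),(290,184),(296,176)])):
    p=np.load(n+"0.npz")['p']; g=p.max(2).astype(int); s=p.max(2).astype(int)-p.min(2)
    P=[]
    for (u,v) in pts:
        m=((g>75)).astype(np.uint8)
        _,l,st,c=cv2.connectedComponentsWithStats(m,connectivity=4); k=l[v,u]
        w=cast(n,*c[k],64); P.append(w[:2]); print(n,(u,v),p[v,u],st[k],c[k].round(1),w.round(1))
    e=P[0]-P[2]; print(np.linalg.norm(P[0]-P[1]),np.linalg.norm(P[1]-P[2]),"yaw of heater",np.arctan2(e[1],e[0])-np.pi/2)
E
```

```text
side (265, 228) [112 111 109] [    14      0    498    384 141085] [299.9 197.1] [646.2 -67.   64. ]
side (277, 243) [112 108 109] [270 238  15  10 109] [277.  242.5] [ 526.2 -214.1   64. ]
side (292, 260) [110 106 110] [283 254  17  12 125] [291.2 259.5] [ 532.4 -276.2   64. ]
189.87438904858374 62.40558562942836 yaw of heater -0.49801355638368383
scene (282, 193) [153 152 156] [274 189  16   9  87] [281.7 193. ] [ 519.1 -148.1   64. ]
scene (290, 184) [154 154 158] [284 182  12   6  51] [289.3 184.1] [ 525.3 -210.8   64. ]
scene (296, 176) [155 153 158] [     0      0    512    384 173162] [250.9 186.6] [ 613.2 -144.    64. ]
62.934343588002434 110.35859250736809 yaw of heater -4.668795371936555
```

Both views agree: round key at about (525.8,-212.5), wide key at about (519.5,-150), spacing 62–63 mm, heater yaw about 0.1. I'll shut the fingers, align the tool and move above the wide key.

Request:
{"fn": "arm_command", "kwargs": {"steps": [[0, [0, 0, 0], -0.09], [0, [0, 0, 0], -0.09], [0, [-2.4, -2.8, 0], 0], [0, [-2.4, -2.8, 0], 0], [0, [-2.4, -2.8, 0], 0]], "force": 30}}

```text
clock: 0.52
eef_pos: [197.4, -424.3, 204.7]
eef_rot: [-3.141, 0.001, -1.107]
wrist_force: [1.3, -0.9, -0.1]
finger_gap: 64.1
```

Request:
{"fn": "arm_command", "kwargs": {"steps": [[0, [-2.4, -2.8, 0], 0], [0, [-2.4, -2.8, 0], 0], [0, [-2.4, -2.8, 0], 0], [0, [-2.4, -2.8, 0], 0], [0, [-2.4, -2.8, 0], 0]]}}

```text
clock: 0.93
eef_pos: [268.8, -254.0, 205.3]
eef_rot: [3.142, 0.0, -1.106]
wrist_force: [0.1, 0.0, 0.2]
finger_gap: 30.7
```

Request:
{"fn": "arm_command", "kwargs": {"steps": [[0, [-2.4, -2.8, 0], 0], [0, [-2.4, -2.8, 0], 0], [0, [-2.0, -2.0, 0], 0], [0, [0, 0, 0], 0], [0, [0, 0, 0], 0]]}}

```text
clock: 1.35
eef_pos: [306.4, -160.1, 205.5]
eef_rot: [-3.142, -0.0, -1.103]
wrist_force: [0.2, -0.6, -0.9]
finger_gap: 0.5
```

The turn about the tool's z runs opposite to world yaw, because the tool points down. I'll correct for that.

Request:
{"fn": "arm_command", "kwargs": {"steps": [[0, [0, 0, 0], 0.09], [0, [0, 0, 0], 0.09], [0, [0, 0, 0], 0.09], [0, [0, 0, 0], 0.1], [0, [0.2, -3.5, 0], 0]]}}

```text
clock: 1.77
eef_pos: [338.8, -160.9, 205.7]
eef_rot: [3.141, -0.001, -1.486]
wrist_force: [-0.7, -1.4, 0.5]
finger_gap: 0.5
```

Request:
{"fn": "arm_command", "kwargs": {"steps": [[0, [0.2, -3.5, 0], 0], [0, [0.2, -3.5, 0], 0], [0, [0.2, -3.5, 0], 0], [0, [0, 0, 0], 0], [0, [0, 0, 0], 0]]}}

```text
clock: 2.18
eef_pos: [446.5, -156.6, 204.2]
eef_rot: [3.139, 0.001, -1.476]
wrist_force: [-0.5, -1.1, -0.2]
finger_gap: 0.2
```

```bash
python3 - <<'E'
from h import *
import cv2
s=manip.read_state();print(s['eef_pos'],s['eef_rot'])
p,d=manip.camera("wrist");np.savez("w.npz",p=p,d=d,e=s['eef_pos'],r=s['eef_rot'])
cv2.imwrite("pics/w1.png",p[...,::-1])
E
```

```text
[ 446.45038567 -156.6009434   204.20885607] [ 3.13931697e+00  1.04600772e-03 -1.47620767e+00]
```

View pics/w1.png

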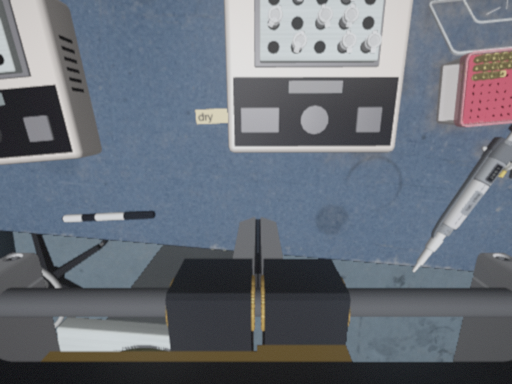

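The wrist view shows the loaded heater's keys: wide (260,120), round (315,120), square (369,120). The empty heater is off to the left.

```bash
python3 - <<'E'
from h import *
import cv2
from scipy.spatial.transform import Rotation as Ro
f=np.load("w.npz");p=f['p'];c=manip.calibration("wrist");T=np.array(c['tool_from_camera']);R=Ro.from_euler('xyz',f['r']).as_matrix()
m=(p.max(2)>70).astype(np.uint8);_,l,st,ce=cv2.connectedComponentsWithStats(m,connectivity=4)
o=R@T[:3,3]+f['e'];P=[]
for u,v in((260,120),(315,120),(369,120)):
    k=l[v,u];q=ce[k];d=R@T[:3,:3]@np.array([(q[0]-c['cx'])/c['fx'],(q[1]-c['cy'])/c['fy'],1]);w=o+d*(64-o[2])/d[2];P.append(w);print(st[k],q,w.round(1))
print(np.linalg.norm(P[0]-P[1]),np.linalg.norm(P[1]-P[2]),np.arctan2(*(P[0]-P[2])[[1,0]])-np.pi/2)
t=R.T@(P[0]-f['e']);print("to wide, tool",t.round(1), "wide->round tool",(R.T@(P[1]-P[0])).round(1))
E
```

```text
[     0      0    512    362 161429] [262.34893978 170.15583321] [ 464.  -161.6   64. ]
[     0      0    512    362 161429] [262.34893978 170.15583321] [ 464.  -161.6   64. ]
[     0      0    512    362 161429] [262.34893978 170.15583321] [ 464.  -161.6   64. ]
0.0 0.0 -1.5707963267948966
to wide, tool [  6.7 -17.3 140.2] wide->round tool [0. 0. 0.]
```

```bash
python3 - <<'E'
from h import *
import cv2
from scipy.spatial.transform import Rotation as Ro
f=np.load("w.npz");p=f['p'];c=manip.calibration("wrist");T=np.array(c['tool_from_camera']);R=Ro.from_euler('xyz',f['r']).as_matrix()
print(p[120,225:400:8].max(1))
for th in (85,100):
  m=(p.max(2)>th).astype(np.uint8);_,l,st,ce=cv2.connectedComponentsWithStats(m,connectivity=4)
  o=R@T[:3,3]+f['e'];P=[]
  for u,v in((260,120),(315,120),(369,120)):
    k=l[v,u];q=ce[k];d=R@T[:3,:3]@np.array([(q[0]-c['cx'])/c['fx'],(q[1]-c['cy'])/c['fy'],1]);w=o+d*(64-o[2])/d[2];P.append(w);print(st[k],q,w.round(1))
  print(np.linalg.norm(P[0]-P[1]),np.linalg.norm(P[1]-P[2]),np.arctan2(*(P[0]-P[2])[[1,0]])-np.pi/2)
  t=R.T@(P[0]-f['e']);print("to wide, tool",t.round(1), "wide->round tool",(R.T@(P[1]-P[0])).round(1))
E
```

```text
[213 215 155 179 179 178 178  82  80  80 176 173 169  74  70  71  68 161
 155 154  63 151]
[     0      0    512    362 150850] [261.46227378 168.13485582] [ 466.3 -160.3   64. ]
[300 104  29  31 704] [313.96448864 119.15625   ] [ 527.9 -214.1   64. ]
[355 106  28  27 685] [368.52116788 118.97372263] [ 533.9 -275.7   64. ]
81.75530209533147 61.88167180926077 0.5297646763478401
to wide, tool [  5.7 -19.8 140.2] wide->round tool [ 59.4 -56.2  -0.2]
[ 240  106   40   28 1036] [259.23648649 119.49131274] [ 521.7 -152.3   64. ]
[300 105  29  30 668] [314.01796407 119.36377246] [ 527.7 -214.2   64. ]
[356 107  27  26 632] [368.375      119.26898734] [ 533.6 -275.6   64. ]
62.16867262542723 61.67710711736991 0.09615286789507138
to wide, tool [  3.  -75.6 140. ] wide->round tool [62.2 -0.1 -0.1]
```

All three views agree to about 2 mm, with spacing 62.2/61.7 against 62 nominal. I'll move over the wide key and down to about 10 mm above it.

Request:
{"fn": "arm_command", "kwargs": {"steps": [[0, [0.1, -3.75, 0], 0], [0, [0.1, -3.75, 0], 0], [0, [0, 0, 2.5], 0], [0, [0, 0, 2.5], 0], [0, [0, 0, 2.5], 0]]}}

```text
clock: 2.65
eef_pos: [520.3, -151.5, 129.9]
eef_rot: [-3.141, -0.0, -1.477]
wrist_force: [1.1, -0.1, 0.7]
finger_gap: 0.4
```

Request:
{"fn": "arm_command", "kwargs": {"steps": [[0, [0, 0, 2.5], 0], [0, [0, 0, 2.0], 0], [0, [0, 0, 1.0], 0], [0, [0, 0, 0], 0], [0, [0, 0, 0], 0]]}}

```text
clock: 3.07
eef_pos: [520.9, -151.2, 76.3]
eef_rot: [-3.141, -0.0, -1.477]
wrist_force: [0.3, -0.9, -0.3]
finger_gap: 0.6
```

Request:
{"fn": "arm_command", "kwargs": {"steps": [[0, [0, 0, 0.2], 0], [0, [0, 0, 0.2], 0], [0, [0, 0, 0.2], 0], [0, [0, 0, 0.2], 0], [0, [0, 0, 0], 0]]}}

```text
clock: 3.48
eef_pos: [521.0, -150.5, 67.3]
eef_rot: [3.141, 0.0, -1.476]
wrist_force: [0.0, 0.5, -0.3]
finger_gap: 0.4
```

Request:
{"fn": "arm_command", "kwargs": {"steps": [[0, [0, 0, 0.1], 0], [0, [0, 0, 0.1], 0], [0, [0, 0, 0], 0]]}}

```text
clock: 3.73
eef_pos: [521.1, -150.5, 65.3]
eef_rot: [3.141, 0.0, -1.476]
wrist_force: [-0.6, 0.1, 0.7]
finger_gap: 0.2
```

Request:
{"fn": "arm_command", "kwargs": {"steps": [[0, [0, 0, 0.1], 0], [0, [0, 0, 0.05], 0], [0, [0, 0, 0], 0]]}}

```text
clock: 3.98
eef_pos: [521.2, -150.6, 64.0]
eef_rot: [-3.141, -0.0, -1.476]
wrist_force: [-0.7, 0.3, 3.6]
finger_gap: 0.6
```

Request:
{"fn": "arm_command", "kwargs": {"steps": [[0, [0, 0, 0.05], 0], [0, [0, 0, 0], 0]]}}

```text
clock: 4.15
eef_pos: [521.2, -150.5, 63.6]
eef_rot: [-3.141, -0.0, -1.476]
wrist_force: [-0.2, 0.8, 3.5]
finger_gap: 0.5
```

Request:
{"fn": "arm_command", "kwargs": {"steps": [[0, [0, 0, 0.1], 0], [0, [0, 0, 0], 0]]}}

```text
clock: 4.32
eef_pos: [521.2, -150.6, 62.8]
eef_rot: [-3.141, -0.0, -1.476]
wrist_force: [-1.8, 0.9, 6.8]
finger_gap: 0.2
```

Request:
{"fn": "arm_command", "kwargs": {"steps": [[0, [0, 0, 0.05], 0], [0, [0, 0, 0], 0]]}}

```text
clock: 4.48
eef_pos: [521.3, -150.6, 62.7]
eef_rot: [-3.141, -0.0, -1.476]
wrist_force: [-4.4, 1.0, 11.0]
finger_gap: 0.6
```

About 11 N; I'll hold it for roughly 0.4 s.

Request:
{"fn": "arm_command", "kwargs": {"steps": [[0, [0, 0, 0], 0], [0, [0, 0, 0], 0], [0, [0, 0, 0], 0], [0, [0, 0, 0], 0], [0, [0, 0, 0], 0]]}}

```text
clock: 4.9
eef_pos: [521.3, -150.6, 62.7]
eef_rot: [-3.141, -0.0, -1.476]
wrist_force: [-4.3, 1.2, 11.9]
finger_gap: 0.1
```

Request:
{"fn": "arm_command", "kwargs": {"steps": [[0, [0, 0, -0.5], 0], [0, [0, 0, -1.5], 0], [0, [0, 0, 0], 0], [0, [3.1, 0, 0], 0], [0, [3.1, 0, 0], 0]]}}

```text
clock: 5.32
eef_pos: [527.2, -212.2, 81.8]
eef_rot: [-3.141, -0.0, -1.474]
wrist_force: [-0.1, -0.3, 0.8]
finger_gap: 0.7
```

Request:
{"fn": "arm_command", "kwargs": {"steps": [[0, [0, 0, 0], 0], [0, [0, 0, 0], 0], [0, [0, 0, 0], 0]]}}

```text
clock: 5.57
eef_pos: [526.7, -211.8, 81.3]
eef_rot: [3.141, 0.001, -1.476]
wrist_force: [0.5, 0.8, 0.1]
finger_gap: 0.0
```

Request:
{"fn": "arm_command", "kwargs": {"steps": [[0, [0.1, 0, 0.5], 0], [0, [0, 0, 0.5], 0], [0, [0, 0, 0.3], 0], [0, [0, 0, 0.2], 0], [0, [0, 0, 0], 0]]}}

```text
clock: 5.98
eef_pos: [526.9, -212.9, 66.3]
eef_rot: [3.141, 0.0, -1.476]
wrist_force: [-0.4, 0.3, 0.1]
finger_gap: 0.5
```

Request:
{"fn": "arm_command", "kwargs": {"steps": [[0, [0, 0, 0.1], 0], [0, [0, 0, 0.1], 0], [0, [0, 0, 0], 0]]}}

```text
clock: 6.23
eef_pos: [527.1, -213.2, 64.9]
eef_rot: [-3.142, -0.0, -1.476]
wrist_force: [-0.8, -0.0, -0.4]
finger_gap: 0.2
```

Request:
{"fn": "arm_command", "kwargs": {"steps": [[0, [0, 0, 0.1], 0], [0, [0, 0, 0.1], 0], [0, [0, 0, 0], 0]]}}

```text
clock: 6.48
eef_pos: [527.2, -213.3, 63.2]
eef_rot: [-3.141, -0.0, -1.476]
wrist_force: [-2.7, -0.1, 5.9]
finger_gap: 0.3
```

Request:
{"fn": "arm_command", "kwargs": {"steps": [[0, [0, 0, 0.1], 0], [0, [0, 0, 0], 0]]}}

```text
clock: 6.65
eef_pos: [527.3, -213.3, 62.7]
eef_rot: [-3.141, -0.0, -1.476]
wrist_force: [-3.4, 1.8, 8.6]
finger_gap: 0.6
```

Request:
{"fn": "arm_command", "kwargs": {"steps": [[0, [0, 0, 0.03], 0], [0, [0, 0, 0], 0], [0, [0, 0, 0], 0], [0, [0, 0, 0], 0], [0, [0, 0, 0], 0]]}}

```text
clock: 7.07
eef_pos: [527.3, -213.3, 62.7]
eef_rot: [-3.141, -0.0, -1.476]
wrist_force: [-4.6, 2.7, 10.8]
finger_gap: 0.7
```

Request:
{"fn": "arm_command", "kwargs": {"steps": [[0, [0, 0, -0.5], 0], [0, [0, 0, -2], 0], [0, [0, 0, -3], 0], [0, [0, 0, -3], 0], [0, [0, 0, 0], 0]]}}

```text
clock: 7.48
eef_pos: [529.0, -214.2, 152.4]
eef_rot: [-3.135, -0.004, -1.476]
wrist_force: [0.2, -1.1, 0.9]
finger_gap: 0.4
```

Request:
{"fn": "arm_command", "kwargs": {"steps": [[0, [0, 0, 0], 0], [0, [0, 0, 0], 0], [0, [0, 0, 0], 0]]}}

```text
clock: 7.73
eef_pos: [526.6, -213.0, 145.3]
eef_rot: [3.14, 0.001, -1.476]
wrist_force: [-0.7, 0.3, -0.1]
finger_gap: 0.3
```

```bash
python3 - <<'E'
from h import *
import cv2
p,d=manip.camera("side");cv2.imwrite("pics/s2.png",p[...,::-1])
s=manip.read_state();print(s['clock'],s['eef_pos'],s['wrist_force'],abs(s['qd']).max())
E
```

```text
7.7833 [ 526.61559675 -213.03589091  145.32593233] [ 0.12445255  0.16601739 -0.17308325] 0.0042809863439974855
```

View pics/s2.png

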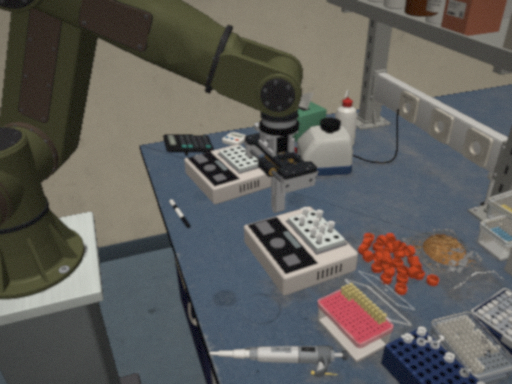

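The gripper, at (285,185), hangs clear above the loaded heater and nothing has been disturbed. I'm handing the job in.

```bash
python3 -c "
from cell import manip
print(manip.sign_off())"
```

```text
the job is handed in; nothing more can be done
None
```

I started the heater that has tubes in its block by pressing its wide bar key and then its round key, and handed the job in at about 7.8 s of robot time. No verdict is reported at hand-in.

- **Wide key:** pressed straight down at about 11–12 N for about 0.5 s, then released.
- **Round key:** pressed at about 9–11 N for about 0.5 s, then released.
- **Position checks:** the three camera views agreed on the key positions to about 2–3 mm. The measured spacing was 61.7–62.9 mm against the given 62 mm. Contact came at a height of about 64 mm, as expected.
- **Last check:** the fingertips were about 80 mm above the keys, with wrist force near 0 N. The side picture showed nothing disturbed. The square key and the empty heater were never approached.
- **One slip:** I turned the tool the wrong way at first, in free air well away from the heaters, and corrected it before approaching.

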